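# Let the copy stand's camera head down to the index clip on its ratchet pawl

### The arm

A 6-joint arm with a two-finger parallel gripper is mounted at the origin on a cart in front of the work surface, level with it; the furniture and walls round the work are solid. World frame = base frame: x ahead of the robot, y to its left, z up, the work surface at z = 0. Lengths are in m, angles in rad, forces in N, time in s.
With the tool pointing down it reaches from about 0.35 to 0.775 m from the base axis. Payload 5.5 kg.
Tool frame: the origin (TCP) lies where the fingers leave the gripper's body, on its centre line; the fingertips stand env.tip_reach ahead of it and the grasp point (between the pads) lies 54 mm ahead of it (env.tip_reach is the distance from the TCP to the fingertips, in m); z points along the fingers, y is the line along which they close (so a half turn about z gives the same grasp; the last joint's range is limited). The gripper opens to 85 mm and grips with 20 to 120 N. Pads are 22 mm wide; open, the fingers measure 114 mm over their backs; the gripper's body (76 mm by 85 mm) begins 54 mm behind the grasp point. The pads swing forward as they close: fully open they stand 13 mm farther back than shut.
Start: joints at [-1.411, 0.313, 0.046, 1.304, 0, 1.431], TCP at [0.17, -0.549, 0.304] pointing down, gripper open.
Joint ranges: [-2.76, 2.76], [-0.86, 1.69], [-1.03, 1.26], [-2.2, 2.34], [-1.47, 1.5], [-3.14, 3.14]. Speed limits (rad/s): [2.57, 2.57, 3.14, 3.14, 3.14, 3.14].

### API

Orientations are given as a unit quaternion [w, x, y, z].
In Python, from workcell import status, optics, hand_in, env gives the robot as it stands.
- The arm moves only by the shell command python3 -m handwheel 'ROWS' [FORCE]. ROWS is a JSON object whose one key "deltas" holds a list of rows, each a list of 5 numbers: the opening, from -1 (shut) to 1 (fully open), then the shift along the tool's x, y, z in units of 40 mm (1.0 is 40 mm), then the turn about the tool's z in units of 10 degrees (1.0 is 10 degrees). In form: {"deltas": [[jaw, x, y, z, roll], ...]}. A call has 1 to 20 rows; each row shifts and turns the commanded pose from where the row before left it, along the tool's axes as they then stand; what a row does not reach is not made up. A row lasts 1/8 s, in which the tool goes at most 62.5 mm and 10.7 degrees, less where a joint would pass 70% of its speed; a pose out of reach is approached as far as the arm can. A call is refused whole if a number of a shift passes 1 or a number of a turn 1, either way. A call with a gripper value outside its range is refused whole. The fingers move at their own pace and stop on an object; FORCE is the grip in N (left out, the last holds). Time passes only in rows, so rows that do not move let the fingers close. It gives the time, the measured TCP pose, the force, the opening and the grip force at its end, in the units of the state.
- status.get_state(): the state, without advancing time (a new reading comes with each control period).
- optics.read_camera(name): name is "scene" or "top" or "wrist"; returns a dict with "frame" (400x640x3 uint8, red, green, blue), "depth" (400x640 float32, m along the optical axis (not along the pixel's ray), 0 where there is no reading), "vfov" (degrees; the focal length in pixels is half the picture's height over the tangent of half this angle, whatever the lens; pixels are square), "cx", "cy" (the principal point, pixels), "origin" and "attitude" of the camera in the world. Camera axes: x right, y down, z forward; pixel columns grow to the right and rows downward; lengths in m; the calibration is good to about 2 mm. The wrist camera is an equidistant fisheye: a pixel r from the principal point sees the ray r / f radians off the axis. A picture is of the moment at which its call begins.
- hand_in(): hands the job in; it is judged then, once.
The state is a dict: "clock": time; "joint_pos": joint angles; "qvel": joint speeds; "tau": joint torques, N m; "tcp_pos": TCP position; "orientation": TCP orientation; "wrist_force": force on the tool from outside, world axes, zero at the start; "ft_torque": the same for the moment, N m; "finger_gap": finger opening in m; "grip_force": force on a finger pad.
Only numpy, scipy, OpenCV 4.12 (cv2) and the standard library are available. Lean on these libraries where they do the work, as an engineer would, in place of code of your own. Each camera call takes 0.05 s, during which the arm holds its last target. There are 200 camera calls.

### The job

The camera head of the copy stand is too high for the note pad: bring it down until the steel pointer on its carriage stands level with the black index clip on the rule, using the ratchet pawl. Press the black ball on the pawl's tail lightly to lift the pawl off the ratchet wheel, follow the carriage down as it sinks by its own weight, keeping the pawl clear all the way so that it does not clatter in the teeth and without pushing the carriage along, then let go at the clip so that the pawl drops home and holds the head there. Leave the clip and the things around where they are.

Things in the scene. Friction and masses are not known exactly. Their poses are not given: they have to be found in the camera images.
- stand: Copy stand, fixed: grey baseboard 150 x 260 x 18 mm; square aluminium column (26 mm, top at 361 mm) 22 mm behind and 85 mm right of the board's centre; a carriage on it carries the camera head out to the left. Origin: centre of the board's underside; x away from the robot at zero yaw, y left towards the camera, z up. Gives way if any part of it is pressed with more than 10 N.
- drum (a joint): Turn of the winding drum, rad: steel ratchet wheel (74 mm across, 14 teeth 8 mm deep, axis along the stand's x) with a black knurled grip (42 mm) on its front, borne by the carriage 70 mm ahead of the column. Grows as it turns back (clockwise seen by the robot) while the head sinks: 2.2 mm of height a tooth, 31 mm a turn, by rack and pinion.
- carriage (a joint): Vertical slide of the carriage with the camera head, m: 0 at the start, grows as it sinks. It cannot sink with the pawl in the teeth. With the pawl clear it sinks by itself on an oil damper at a steady speed that differs from case to case, 4 to 15 mm/s, and cannot be seen beforehand; every newton of push on it adds 0.4 mm/s. Released, it runs on until the falling pawl meets a tooth, up to 3 mm.
- pawl (a joint): Rocking angle of the roller-nosed pawl on its pin at the wheel's upper right, rad: 0 to 0.02 = home between two teeth, above 0.15 = clear of the teeth, 0.28 = rigid stop. A spring returns it (2.1 N at the tail when home, 3.2 N at the stop). Breaking it free of the loaded tooth takes 3 to 7 N at the tail; clear of it, more than 3.2 N is felt only on the stop, where further push drives the carriage.
- pawl_tail (a point): Top of the black ball knob, 18 mm across, on the end of the pawl's tail: rightmost part of the mechanism, 112 mm right of the column and 70 mm ahead of it, 66 mm right of the pawl's pin; 277 mm above the table at the start, free above. Pressed down it lifts the pawl: 10 mm to clear, 18 mm to the stop, relative to the carriage with which it sinks.
- pointer (a point): Tip of the small steel pointer at the left of the carriage's gear plate, beside the rule; sinks with the carriage; 200 mm above the table at the start.
- clip_mark (a point): Middle of the right edge of the index clip, a black block 11 x 26 x 14 mm with a white line at mid height, on the upright aluminium rule left of the wheel; 45 to 90 mm below the pointer at the start. The pointer must end level with it.
- sticky_pad: Yellow block of sticky notes, 87 x 87 x 18 mm, on the baseboard under the camera. Origin: centre of its underside. Bystander.
- hub: Silver-grey USB hub, 41 x 109 x 16 mm, lying in front of the speaker, right of the stand. Origin: centre of its underside. Bystander. Also solid, not listed: the floor lamp between robot and cabinet (post at x 0.27, y 0.27, up to 0.7 m above the table; shade above 0.85 m): draw the arm in to pass it from the left.

How it is judged:
On the way, in this order (a step that is already met when the one before it is completed fails the run):
1. the pawl is lifted clear of the ratchet wheel (value of joint pawl above 0.15 rad), for 0.1 s.
2. the pawl is still held clear when the pointer has come within 20 mm of the index clip (value of joint pawl above 0.14 rad and z of pointer in the frame of clip_mark below 0.02 m).
At the end, for the whole second after the job is handed in: The pointer stands level with the index clip, within 7 mm (the clip's own height); the pawl has dropped home between two teeth (below 0.04 rad) and the carriage hangs still on it (z of pointer in the frame of clip_mark between -0.007 and 0.007 m and value of joint pawl below 0.04 rad and velocity of joint carriage between -0.001 and 0.001 m/s); the robot touches nothing.
It fails at once if the stand is pressed with more than 10 N (pawl or carriage forced) (contact force between any of the fingers, the arm and stand above 10 N).
It fails at once if the pawl drops into the teeth on the way, after the first 12 mm and more than 13 mm above the clip (distance of pointer from where it was at the start of the episode above 0.012 m and z of pointer in the frame of clip_mark above 0.013 m and value of joint pawl below 0.11 rad).
It fails at once if the index clip is shifted by more than 4 mm (distance of clip_mark from where it was at the start of the episode above 0.004 m).
It fails at once if the note pad or the hub is shifted by more than 20 mm (distance of any of sticky_pad, hub from where it was at the start of the episode above 0.02 m).
It also fails if it takes over 61 s, if anything falls off the work surface, if the arm or the gripper's body presses on something with over 40 N, if the wrist force passes 120 N, or if a joint passes its speed limit or range.

## Working session

There is one attempt and no reset: what is moved stays moved. The work goes in short steps, Python scripts to look and compute and a shell command to move; the robot and the scene stay as the last step left them, time stands still between calls to the robot, and variables do not carry over. Pictures are saved under pics/ and viewed, at most 10 in all, crops included, and the job is handed in when it is done.

```bash
mkdir -p pics; cat > h.py <<'E'
import numpy as np, cv2
from scipy.spatial.transform import Rotation as R
from workcell import status, optics, env
def cam(n):
    c=optics.read_camera(n); c['f']=200/np.tan(np.radians(c['vfov'])/2); return c
def rot(c):
    a=np.array(c['attitude'],float)
    return a if a.shape==(3,3) else R.from_quat(a,scalar_first=True).as_matrix()
def w(c,u,v,d=None):
    d=c['depth'][int(v),int(u)] if d is None else d
    p=np.array([(u-c['cx'])/c['f']*d,(v-c['cy'])/c['f']*d,d])
    return rot(c)@p+np.array(c['origin'])
def st():
    s=status.get_state()
    for k in('clock','tcp_pos','orientation','wrist_force','finger_gap'):print(k,np.round(s[k],4))
    return s
E
python3 - <<'E'
from h import *
s=st(); print(env.tip_reach)
for n in('scene','top'):
    c=cam(n); cv2.imwrite(f'pics/{n}0.png',c['frame'][:,:,::-1]); print(n,c['origin'],c['attitude'],c['vfov'],c['cx'],c['cy'])
    np.savez(f'{n}0.npz',**{k:np.array(v) for k,v in c.items()})
E
```

```text
clock 0.0
tcp_pos [ 0.1697 -0.549   0.303 ]
orientation [-9.000e-04  9.888e-01  1.493e-01 -0.000e+00]
wrist_force [-0.3494  0.3698 -0.1498]
finger_gap 0.0854
0.0726
scene [0.1179702  0.66439177 0.80038255] [ 0.13873934 -0.34978937  0.86004993 -0.3445474 ] 54.36825975403623 318.9402162591855 199.1332002353049
top [0.12972702 0.13438557 1.03349597] [-0.1742851   0.75455085 -0.61576469  0.14529819] 52.04671000568448 320.26744849081985 197.40063003576867
```

View pics/scene0.png

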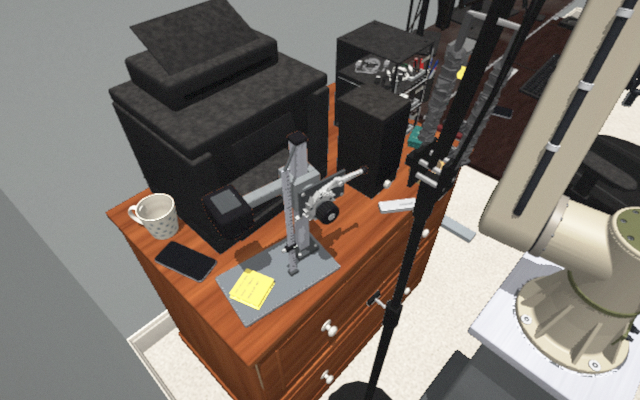

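View pics/top0.png

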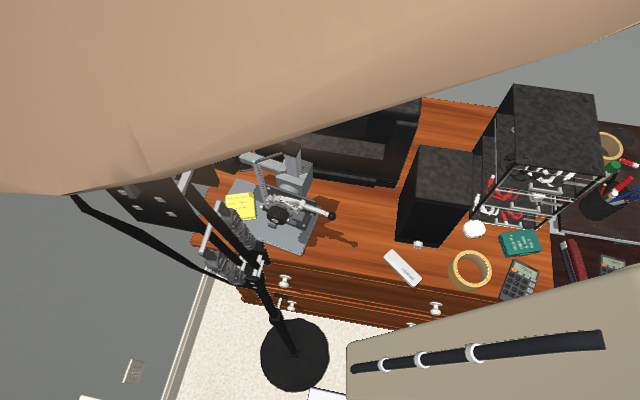

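The scene view shows the stand (column about (297,190), rule left of the wheel, wheel grip at (327,212), pawl tail ending near (362,172)). The top view shows the black ball at about (332,215). Next I'll zoom in and compute positions.

```bash
python3 - <<'E'
from h import *
def ld(n):
    z=np.load(n+'0.npz'); return {k:z[k] for k in z}
S=ld('scene');T=ld('top')
a=cv2.resize(S['frame'][125:285,250:390,::-1],None,fx=3.7,fy=3.7,interpolation=cv2.INTER_CUBIC)
cv2.imwrite('pics/crop_s.png',a)
b=cv2.resize(T['frame'][140:260,220:360,::-1],None,fx=5,fy=5,interpolation=cv2.INTER_CUBIC)
cv2.imwrite('pics/crop_t.png',b)
for n,c,P in(('S',S,[(362,172),(360,173),(365,171),(327,212),(297,140),(252,287),(398,205)]),('T',T,[(332,215),(330,214),(334,215),(278,214),(240,205),(403,268)])):
    for p in P: print(n,p,np.round(w(c,*p),3))
E
```

```text
S (362, 172) [0.462 0.184 0.267]
S (360, 173) [0.461 0.192 0.27 ]
S (365, 171) [0.456 0.182 0.272]
S (327, 212) [0.446 0.303 0.253]
S (297, 140) [0.542 0.284 0.36 ]
S (252, 287) [0.542 0.44  0.037]
S (398, 205) [ 0.468 -0.01   0.014]
T (332, 215) [0.462 0.174 0.277]
T (330, 214) [0.464 0.179 0.275]
T (334, 215) [0.464 0.17  0.274]
T (278, 214) [0.451 0.286 0.255]
T (240, 205) [0.549 0.437 0.029]
T (403, 268) [ 0.469 -0.018  0.011]
```

View pics/crop_s.png

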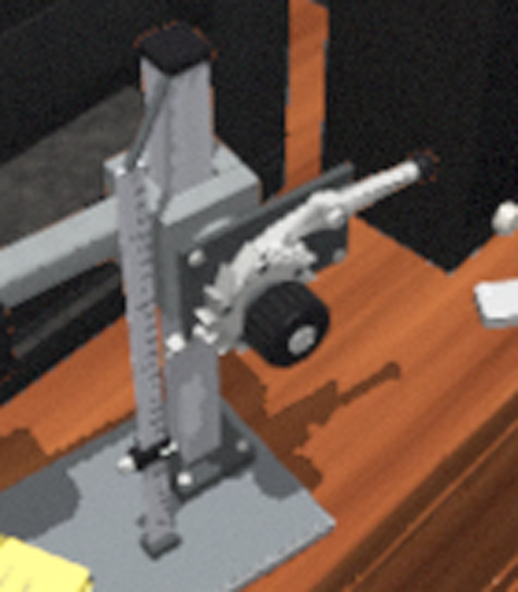

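View pics/crop_t.png

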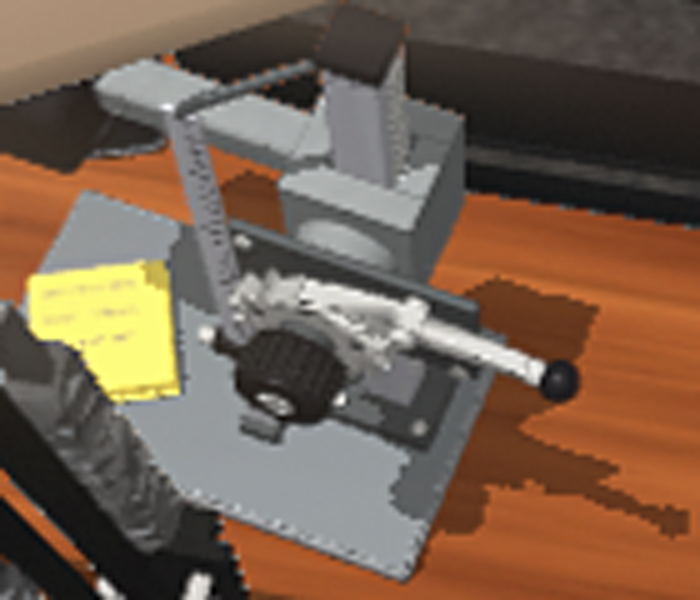

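The crops show: the scene crop has the clip's black block centred near (150,455) → full image (290.5,248), right edge ≈ (296.5,246.5); pointer tip (pale) near (175,342) → (297,217). The top crop has the ball at (560,380) → (332,216), world ≈ (0.462,0.174,0.277), which matches the stated 277 mm.

```bash
python3 - <<'E'
from h import *
z=np.load('scene0.npz');S={k:z[k] for k in z}
z=np.load('top0.npz');T={k:z[k] for k in z}
g=S['frame'].max(2)
for v in range(242,254):
    print(v,' '.join('%3d/%03d'%(g[v,u],1000*w(S,u,v)[2]) for u in range(282,301)))
print('pointer')
for v in range(213,222):
    print(v,' '.join('%3d/%03d'%(g[v,u],1000*w(S,u,v)[2]) for u in range(291,303)))
for p in [(290,245),(292,247),(288,249),(294,246),(296,218),(298,217),(297,216)]: print(p,np.round(w(S,*p),4))
# ball cluster
ps=np.array([w(T,u,v) for u in range(322,342) for v in range(206,226) if T['frame'][v,u].max()<70 and .25<w(T,u,v)[2]<.285])
print('ball',ps.mean(0),ps.min(0),ps.max(0),len(ps))
# column top
ps=np.array([w(S,u,v) for u in range(285,312) for v in range(125,160)]);ps=ps[abs(ps[:,2]-.361)<.004];print('col',ps.mean(0),ps.min(0),ps.max(0),len(ps))
E
```

```text
242 102/015  99/015 115/016 142/018 135/030 144/142 155/139 147/137 146/135 140/133 131/130 143/800 108/031  91/041 121/043 126/048 125/056 135/058 143/062
243 115/016 126/017 147/017 152/017 117/029 142/136 159/135 146/133 146/133 146/130 137/128 121/127  88/123  57/035 106/043 127/043 126/049 132/055 134/057
244 148/017 162/017 161/014 161/017 120/027 109/131 144/131 145/132 139/128 124/128 101/125  61/124  39/124  34/124 135/037 148/042 128/045 133/051 135/054
245 163/013 162/018 151/016 138/017  96/123  96/127 135/128 137/126 107/125  71/123  52/125  41/124  34/121  89/120 194/118 183/038 122/040 137/047 138/051
246 162/016 164/018 129/122  64/123  45/124  66/124 105/125  97/124  57/125  35/125  36/123  93/123 146/118 160/119 176/118 152/034 115/038 137/044 134/046
247 161/017 156/017 109/124  49/125  43/800  47/124  44/122  41/125  40/122  31/123  29/117 120/118 194/119 158/115  67/030  66/031  86/033 128/037 134/041
248 165/018 175/020 171/120 122/124  49/125  40/126  38/125  29/124  30/117  24/122  27/119  61/113  66/112  52/031  61/030  63/033  73/029 113/036 132/042
249 191/
[... 1443 characters left out ...]
/202 136/202 114/199 117/142 119/139
220 102/204 128/000 146/119 136/127 164/128 157/201 120/202 120/200 125/199 122/138 122/140 126/135
221 137/200 140/-01 148/000 145/119 156/201 140/200 120/199 124/136 124/139 125/140 123/135 126/133
(290, 245) [0.5143 0.3439 0.1259]
(292, 247) [0.5125 0.3403 0.117 ]
(288, 249) [0.5109 0.3531 0.1237]
(294, 246) [0.5106 0.3361 0.1184]
(296, 218) [0.5101 0.3259 0.2031]
(298, 217) [0.5085 0.3217 0.204 ]
(297, 216) [0.5104 0.3226 0.2064]
ball [0.46130172 0.17531768 0.273452  ] [0.45449929 0.16775583 0.26711474] [0.47012716 0.18238823 0.27765533] 52
col [0.54954208 0.27883656 0.36004612] [0.53411253 0.26255032 0.35703038] [0.56641747 0.29360145 0.36181372] 173
```

```bash
python3 -m handwheel '{"deltas": [[-1,0,0,-0.9,-1],[-1,0,0,-0.9,-1],[-1,0,0,-0.9,-1],[-1,0,0,-0.9,-1],[-1,0,0,0,-1],[-1,0,0,0,-1],[-1,0,0,0,-1],[-1,0,0,0,-1],[-1,0,0,0,-1],[-1,0,0,0,0],[-1,0,0,0,0]]}'; python3 - <<'E'
from h import *
s=st();print(env.tip_reach, np.round(s['joint_pos'],3))
z=np.load('top0.npz');T={k:z[k] for k in z}
for p in [(420,150),(470,155),(397,240),(437,248),(440,170),(515,90),(590,100),(525,220),(478,228)]: print(p,np.round(w(T,*p),3))
A=R.from_quat(s['orientation'],scalar_first=True).as_matrix()
for g in([.40,-.15,.43],[.4615,.175,.43]): print(np.round(A.T@(np.array(g)-s['tcp_pos'])/.04,2))
E
```

```text
clock: 1.48
tcp_pos: [0.1698, -0.5494, 0.4477]
orientation: [-0.0, 0.595, 0.804, 0.0]
wrist_force: [0.2, 0.0, -0.6]
finger_gap: 0.0003
grip_force: 0.0
clock 1.475
tcp_pos [ 0.1698 -0.5494  0.4477]
orientation [-1.000e-04  5.947e-01  8.039e-01  1.000e-04]
wrist_force [ 0.1793  0.028  -0.5778]
finger_gap 0.0003
0.0726 [-1.411  0.327  0.416  1.66  -0.    -0.137]
(420, 150) [0.656 0.014 0.272]
(470, 155) [ 0.666 -0.095  0.272]
(397, 240) [0.541 0.006 0.014]
(437, 248) [ 0.543 -0.101  0.005]
(440, 170) [ 0.615 -0.033  0.271]
(515, 90) [ 0.838 -0.177  0.307]
(590, 100) [ 0.843 -0.343  0.306]
(525, 220) [ 0.674 -0.332  0.003]
(478, 228) [ 0.614 -0.199  0.023]
[7.86 8.42 0.45]
[15.18 12.27  0.45]
```

```bash
python3 -m handwheel '{"deltas": [[-1,0.44,0.47,0,0],[-1,0.87,0.94,0,0],[-1,0.87,0.94,0,0],[-1,0.87,0.94,0,0],[-1,0.87,0.94,0,0],[-1,0.87,0.94,0,0],[-1,0.87,0.94,0,0],[-1,0.87,0.94,0,0],[-1,0.87,0.94,0,0],[-1,0.9,0.5,0,0],[-1,0.9,0.5,0,0],[-1,0.9,0.5,0,0],[-1,0.9,0.5,0,0],[-1,0.9,0.5,0.2,0],[-1,0.9,0.5,0.2,0],[-1,0.9,0.46,0.1,0],[-1,0.9,0.45,0,0],[-1,0.5,0.25,0,0],[-1,0,0,0,0],[-1,0,0,0,0]]}'; python3 - <<'E'
from h import *
s=st();print(np.round(s['joint_pos'],3))
A=R.from_quat(s['orientation'],scalar_first=True).as_matrix()
print(np.round(A.T@(np.array([.4615,.175,.365])-s['tcp_pos'])/.04,2))
c=cam('top');cv2.imwrite('pics/t1.png',cv2.resize(c['frame'][140:260,220:420,::-1],None,fx=4,fy=4,interpolation=cv2.INTER_CUBIC))
c=cam('scene');cv2.imwrite('pics/s1.png',cv2.resize(c['frame'][80:280,230:480,::-1],None,fx=3,fy=3,interpolation=cv2.INTER_CUBIC))
c=cam('wrist');cv2.imwrite('pics/w1.png',c['frame'][:,:,::-1])
E
```

```text
clock: 3.98
tcp_pos: [0.4556, 0.1708, 0.4278]
orientation: [0.0, 0.594, 0.804, -0.0]
wrist_force: [-0.5, 0.2, 1.3]
finger_gap: -0.0003
grip_force: 0.0
clock 3.975
tcp_pos [0.4556 0.1708 0.4278]
orientation [ 0.000e+00  5.940e-01  8.045e-01 -3.000e-04]
wrist_force [-0.5239  0.2095  1.2519]
finger_gap -0.0003
[ 0.194  0.135  0.119  1.555 -0.     1.466]
[0.06 0.17 1.57]
```

View pics/s1.png

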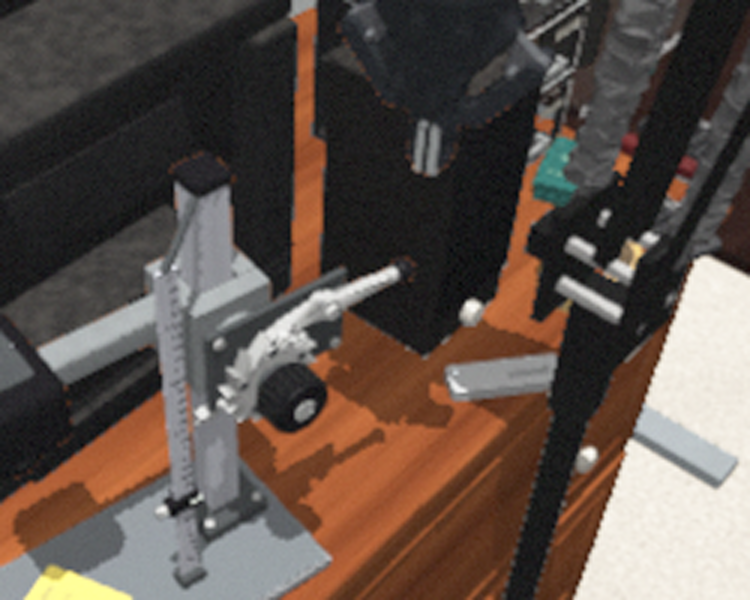

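View pics/w1.png

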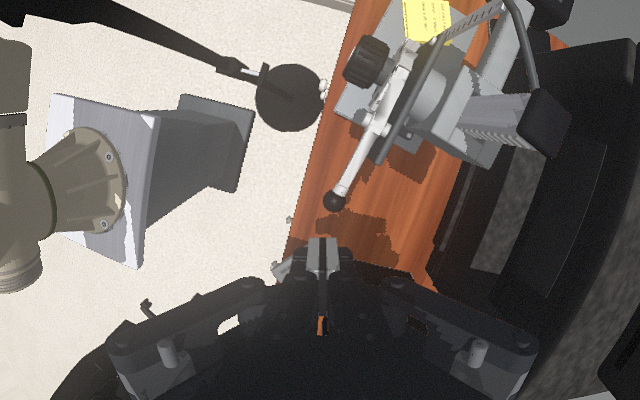

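The scene crop shows the shut fingertips near (427,172) and the ball at (402,265), below them. The wrist view shows the ball at (335,202), just ahead of the fingertips at (322,240). I'll check the ball against the wrist depth, and the tip height.

```bash
cat >> h.py <<'E'
def wf(c,u,v):
    x,y=u-c['cx'],v-c['cy'];r=np.hypot(x,y);t=r/c['f'];d=c['depth'][int(v),int(u)]
    return rot(c)@(d*np.array([np.tan(t)*x/r,np.tan(t)*y/r,1]))+np.array(c['origin'])
E
python3 - <<'E'
from h import *
s=status.get_state();A=R.from_quat(s['orientation'],scalar_first=True).as_matrix()
c=cam('wrist')
ps=np.array([wf(c,u,v) for u in range(322,348) for v in range(190,214) if c['frame'][v,u].max()<80])
ps=ps[(ps[:,2]>.25)&(ps[:,2]<.285)]
print('ball',ps.mean(0),ps.min(0),ps.max(0),len(ps))
for p in [(315,242),(322,242),(330,242),(315,260),(330,260)]: print(p,np.round(wf(c,*p),4))
c=cam('scene')
for u,v in [(369,136),(371,136),(374,136),(375,136),(371,130)]: print(u,v,np.round(w(c,u,v),4))
for g in ([.4615,.175,.365],): print(np.round(A.T@(np.array(g)-s['tcp_pos'])/.04,2))
E
```

```text
ball [0.46209979 0.17566901 0.27353099] [0.45429059 0.16754713 0.26638475] [0.47136447 0.1818343  0.27721803] 311
(315, 242) [0.4488 0.179  0.3661]
(322, 242) [0.4521 0.1792 0.3643]
(330, 242) [0.4555 0.1807 0.3653]
(315, 260) [0.4494 0.1787 0.3835]
(330, 260) [0.4551 0.1806 0.3838]
369 136 [0.4557 0.1831 0.3603]
371 136 [0.4518 0.1824 0.3619]
374 136 [0.447  0.1798 0.3631]
375 136 [0.449  0.1735 0.3586]
371 130 [0.453  0.1829 0.3751]
[0.07 0.17 1.58]
```

```bash
python3 -m handwheel '{"deltas": [[-1,0.07,0.17,0.3,0],[-1,0,0,0.5,0],[-1,0,0,0.5,0],[-1,0,0,0.3,0],[-1,0,0,0.15,0],[-1,0,0,0,0],[-1,0,0,0,0]]}'
```

```text
clock: 5.1
tcp_pos: [0.4617, 0.1759, 0.3585]
orientation: [0.0, 0.594, 0.805, 0.0]
wrist_force: [1.0, -0.2, 0.5]
finger_gap: -0.0001
grip_force: 0.0
```

```bash
cat > track.py <<'E'
from h import *
import sys
z=np.load('scene0.npz');S={k:z[k] for k in z}
M=rot(S);O=np.array(S['origin']);f=float(S['f']);C=np.array([S['cx'],S['cy']])
proj=lambda p:(lambda q:q[:2]/q[2]*f+C)(M.T@(p-O))
def sink(img,patches=(((263,188),(41,41)),((302,208),(13,31)))):
    g0=cv2.cvtColor(S['frame'],cv2.COLOR_RGB2GRAY);g=cv2.cvtColor(img,cv2.COLOR_RGB2GRAY);out=[]
    for ctr,sz in patches:
        t=cv2.getRectSubPix(g0,sz,ctr);P=w(S,*ctr);b=proj(P);zs=np.arange(-.005,.1,.00025)
        n=[cv2.matchTemplate(cv2.getRectSubPix(g,sz,tuple(np.array(ctr)+proj(P-[0,0,d])-b)),t,cv2.TM_CCOEFF_NORMED)[0,0] for d in zs]
        i=int(np.argmax(n));out+=[round(1000*zs[i],2),round(float(n[i]),3)]
    return out
def run(n=1):
    for _ in range(n):
        s=status.get_state();c=cam('scene');k=sink(c['frame']);d=277+72.6-1000*s['tcp_pos'][2]
        print('t%.2f tcpz %.1f Fz %.1f down %.1f | sink %s | rel %.1f'%(s['clock'],1000*s['tcp_pos'][2],s['wrist_force'][2],d,k,d-k[0]))
    return c
if __name__=='__main__': run(int(sys.argv[1]) if len(sys.argv)>1 else 1)
E
python3 track.py 2
```

```text
t5.10 tcpz 358.5 Fz 0.5 down -8.9 | sink [np.float64(0.0), 0.998, np.float64(0.0), 0.999] | rel -8.9
t5.15 tcpz 358.5 Fz 0.1 down -8.9 | sink [np.float64(0.0), 0.998, np.float64(0.0), 0.999] | rel -8.9
```

```bash
python3 -m handwheel '{"deltas": [[-1,0,0,0.06,0],[-1,0,0,0.06,0],[-1,0,0,0.06,0],[-1,0,0,0.025,0],[-1,0,0,0,0]]}'; python3 -m handwheel '{"deltas": [[-1,0,0,0.02,0],[-1,0,0,0.02,0],[-1,0,0,0,0]]}'; python3 track.py 1
```

```text
clock: 5.82
tcp_pos: [0.4614, 0.1759, 0.3497]
orientation: [0.0, 0.594, 0.805, -0.0]
wrist_force: [0.2, 0.3, -0.3]
finger_gap: -0.0002
grip_force: 0.1
clock: 6.2
tcp_pos: [0.4614, 0.1759, 0.3482]
orientation: [0.0, 0.594, 0.805, 0.0]
wrist_force: [-0.1, -0.4, 2.2]
finger_gap: 0.0003
grip_force: 1.1
t6.20 tcpz 348.2 Fz 2.2 down 1.4 | sink [np.float64(0.0), 0.999, np.float64(0.0), 0.999] | rel 1.4
```

```bash
python3 -m handwheel '{"deltas": [[-1,0,0,0.015,0],[-1,0,0,0.015,0],[-1,0,0,0,0]]}'; python3 -m handwheel '{"deltas": [[-1,0,0,0.015,0],[-1,0,0,0.015,0],[-1,0,0,0,0]]}'; python3 track.py 1
```

```text
clock: 6.62
tcp_pos: [0.4614, 0.1758, 0.3468]
orientation: [0.0, 0.594, 0.805, -0.0]
wrist_force: [-1.0, -1.0, 2.0]
finger_gap: 0.0002
grip_force: 1.1
clock: 7.0
tcp_pos: [0.4614, 0.1758, 0.3456]
orientation: [0.0, 0.594, 0.805, -0.0]
wrist_force: [-0.7, -1.2, 1.9]
finger_gap: -0.0001
grip_force: 1.1
t7.00 tcpz 345.6 Fz 1.9 down 4.0 | sink [np.float64(0.0), 0.998, np.float64(0.0), 0.993] | rel 4.0
```

```bash
python3 -m handwheel '{"deltas": [[-1,0,0,0.06,0],[-1,0,0,0.07,0],[-1,0,0,0.08,0],[-1,0,0,0.08,0]]}'; python3 track.py 4
```

```text
clock: 7.55
tcp_pos: [0.4615, 0.1762, 0.3339]
orientation: [-0.0, 0.594, 0.805, 0.0]
wrist_force: [-0.3, 1.4, 2.8]
finger_gap: 0.0001
grip_force: 1.3
t7.55 tcpz 333.9 Fz 2.8 down 15.7 | sink [np.float64(1.75), 0.994, np.float64(4.5), 0.905] | rel 14.0
t7.60 tcpz 333.5 Fz 2.6 down 16.1 | sink [np.float64(2.0), 0.993, np.float64(3.0), 0.977] | rel 14.1
t7.65 tcpz 333.8 Fz 3.2 down 15.8 | sink [np.float64(2.0), 0.993, np.float64(2.0), 0.976] | rel 13.8
t7.70 tcpz 334.0 Fz 3.5 down 15.6 | sink [np.float64(2.25), 0.993, np.float64(1.25), 0.928] | rel 13.4
```

```bash
python3 -m handwheel '{"deltas": [[-1,0,0,0.018,0],[-1,0,0,0.018,0],[-1,0,0,0.018,0],[-1,0,0,0.018,0]]}'; python3 track.py 1
```

```text
clock: 8.25
tcp_pos: [0.4615, 0.176, 0.3312]
orientation: [-0.0, 0.594, 0.805, 0.0]
wrist_force: [-1.3, 1.8, 3.1]
finger_gap: -0.0
grip_force: 1.3
t8.25 tcpz 331.2 Fz 3.1 down 18.4 | sink [np.float64(6.25), 0.98, np.float64(8.0), 0.903] | rel 12.2
```

```bash
python3 -m handwheel '{"deltas": [[-1,0,0,0.045,0],[-1,0,0,0.04,0],[-1,0,0,0.03,0],[-1,0,0,0.025,0]]}'; python3 track.py 1
```

```text
clock: 8.8
tcp_pos: [0.4615, 0.1759, 0.3256]
orientation: [0.0, 0.594, 0.805, 0.0]
wrist_force: [-0.1, 1.8, 2.3]
finger_gap: -0.0001
grip_force: 1.4
t8.80 tcpz 325.6 Fz 2.3 down 24.0 | sink [np.float64(9.75), 0.965, np.float64(7.25), 0.837] | rel 14.3
```

```bash
python3 -m handwheel '{"deltas": [[-1,0,0,0.022,0],[-1,0,0,0.022,0],[-1,0,0,0.022,0],[-1,0,0,0.022,0],[-1,0,0,0.022,0],[-1,0,0,0.022,0],[-1,0,0,0.022,0],[-1,0,0,0.022,0]]}'; python3 track.py 1
```

```text
clock: 9.85
tcp_pos: [0.4614, 0.1759, 0.3185]
orientation: [0.0, 0.594, 0.805, -0.0]
wrist_force: [0.7, 1.7, 3.5]
finger_gap: 0.0
grip_force: 1.4
t9.85 tcpz 318.5 Fz 3.5 down 31.1 | sink [np.float64(17.0), 0.934, np.float64(13.5), 0.809] | rel 14.1
```

```bash
python3 -m handwheel '{"deltas": [[-1,0,0,0.022,0],[-1,0,0,0.022,0],[-1,0,0,0.022,0],[-1,0,0,0.022,0],[-1,0,0,0.022,0],[-1,0,0,0.022,0],[-1,0,0,0.022,0],[-1,0,0,0.022,0],[-1,0,0,0.022,0],[-1,0,0,0.022,0],[-1,0,0,0.022,0],[-1,0,0,0.022,0]]}'; python3 track.py 1
```

```text
clock: 11.4
tcp_pos: [0.4614, 0.1759, 0.3079]
orientation: [0.0, 0.594, 0.805, -0.0]
wrist_force: [2.1, 2.9, 3.6]
finger_gap: 0.0003
grip_force: 1.4
t11.40 tcpz 307.9 Fz 3.6 down 41.7 | sink [np.float64(27.0), 0.905, np.float64(27.5), 0.964] | rel 14.7
```

```bash
python3 -m handwheel '{"deltas": [[-1,0,0,0.021,0],[-1,0,0,0.021,0],[-1,0,0,0.021,0],[-1,0,0,0.021,0],[-1,0,0,0.021,0],[-1,0,0,0.021,0],[-1,0,0,0.021,0],[-1,0,0,0.021,0],[-1,0,0,0.021,0],[-1,0,0,0.021,0],[-1,0,0,0.021,0],[-1,0,0,0.021,0]]}'; python3 track.py 1
```

```text
clock: 12.95
tcp_pos: [0.4614, 0.1759, 0.2978]
orientation: [0.0, 0.594, 0.805, -0.0]
wrist_force: [0.4, 1.1, 2.0]
finger_gap: 0.0003
grip_force: 1.4
t12.95 tcpz 297.8 Fz 2.0 down 51.8 | sink [np.float64(36.75), 0.869, np.float64(34.25), 0.775] | rel 15.0
```

```bash
cat >> h.py <<'E'
def cloud(c):
    v,u=np.mgrid[0:400,0:640];d=c['depth'];p=np.stack([(u-c['cx'])/c['f']*d,(v-c['cy'])/c['f']*d,d],-1)
    q=p@rot(c).T+np.array(c['origin']);return q[d>0]
def bartop(c):
    q=cloud(c);B=(q[:,0]>.52)&(q[:,0]<.60)&(q[:,1]>.33)&(q[:,1]<.40)&(q[:,2]>.05)
    z=q[B][:,2];z=z[z<.33];h,e=np.histogram(z,np.arange(.05,.33,.003));i=np.argmax(h);s=z[abs(z-e[i]-.0015)<.004]
    return round(1000*np.median(s),1),len(s)
E
sed -i "s/    return c$/    print('bartop',bartop(S),bartop(c)); return c/" track.py
python3 -m handwheel '{"deltas": [[-1,0,0,0.018,0],[-1,0,0,0.018,0],[-1,0,0,0.018,0],[-1,0,0,0.018,0]]}'; python3 - <<'E'
from track import *
c=run(1); np.savez('s2.npz',**{k:np.array(v) for k,v in c.items()})
cv2.imwrite('pics/s2.png',cv2.resize(c['frame'][120:290,210:410,::-1],None,fx=3.5,fy=3.5,interpolation=cv2.INTER_CUBIC))
E
```

```text
clock: 13.5
tcp_pos: [0.4614, 0.1758, 0.2949]
orientation: [0.0, 0.594, 0.805, -0.0]
wrist_force: [0.2, 1.4, 2.6]
finger_gap: -0.0
grip_force: 1.3
t13.50 tcpz 294.9 Fz 2.6 down 54.7 | sink [np.float64(40.5), 0.848, np.float64(40.0), 0.942] | rel 14.2
bartop (np.float64(267.6), 347) (np.float64(227.2), 304)
```

View pics/s2.png

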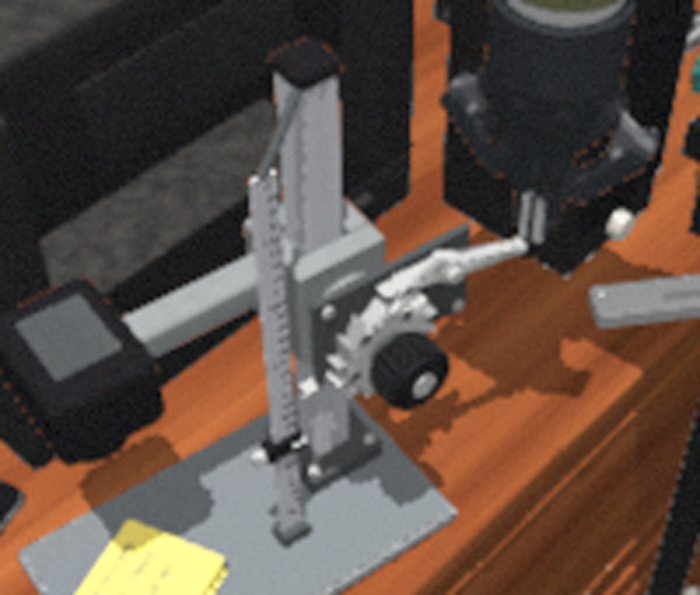

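The crop shows the carriage halfway down, with the pointer tip near (307,388) and the clip near (290,447). The pawl is clear and the fingertips are on the ball at (530,240). Depth confirms a sink of 40.4 mm at 6.5 mm/s.

```bash
python3 -m handwheel '{"deltas": [[-1,0,0,0.021,0],[-1,0,0,0.021,0],[-1,0,0,0.021,0],[-1,0,0,0.021,0],[-1,0,0,0.021,0],[-1,0,0,0.021,0],[-1,0,0,0.021,0],[-1,0,0,0.021,0],[-1,0,0,0.021,0],[-1,0,0,0.021,0],[-1,0,0,0.021,0],[-1,0,0,0.021,0]]}'; python3 track.py 1
```

```text
clock: 15.05
tcp_pos: [0.4614, 0.1759, 0.2849]
orientation: [0.0, 0.594, 0.805, -0.0]
wrist_force: [-0.3, 1.1, 2.3]
finger_gap: -0.0004
grip_force: 1.3
t15.05 tcpz 284.9 Fz 2.3 down 64.7 | sink [np.float64(50.5), 0.781, np.float64(47.0), 0.75] | rel 14.2
bartop (np.float64(267.6), 347) (np.float64(216.9), 331)
```

```bash
python3 -m handwheel '{"deltas": [[-1,0,0,0.021,0],[-1,0,0,0.021,0],[-1,0,0,0.021,0],[-1,0,0,0.021,0],[-1,0,0,0.021,0],[-1,0,0,0.021,0],[-1,0,0,0.021,0],[-1,0,0,0.021,0],[-1,0,0,0.021,0],[-1,0,0,0.021,0],[-1,0,0,0.021,0],[-1,0,0,0.021,0]]}'; python3 track.py 1
```

```text
clock: 16.6
tcp_pos: [0.4614, 0.1759, 0.2748]
orientation: [0.0, 0.594, 0.805, -0.0]
wrist_force: [0.5, 0.0, 2.6]
finger_gap: -0.0003
grip_force: 1.3
t16.60 tcpz 274.8 Fz 2.6 down 74.8 | sink [np.float64(60.75), 0.727, np.float64(60.25), 0.914] | rel 14.1
bartop (np.float64(267.6), 347) (np.float64(207.0), 320)
```

```bash
python3 -m handwheel '{"deltas": [[-1,0,0,0.021,0],[-1,0,0,0.021,0],[-1,0,0,0.021,0],[-1,0,0,0.021,0],[-1,0,0,0.021,0],[-1,0,0,0.021,0],[-1,0,0,0.021,0],[-1,0,0,0.021,0],[-1,0,0,0.021,0],[-1,0,0,0.021,0]]}'; python3 - <<'E'
from track import *
c=run(1); np.savez('s3.npz',**{k:np.array(v) for k,v in c.items()})
cv2.imwrite('pics/s3.png',cv2.resize(c['frame'][220:270,270:330,::-1],None,fx=10,fy=10,interpolation=cv2.INTER_CUBIC))
q=c
for v in range(232,250):
    print(v,' '.join('%3d/%03d'%(c['frame'][v,u].max(),1000*w(c,u,v)[2]) for u in range(286,306)))
E
```

```text
clock: 17.9
tcp_pos: [0.4614, 0.1759, 0.2664]
orientation: [0.0, 0.594, 0.805, -0.0]
wrist_force: [0.3, 0.8, 2.9]
finger_gap: -0.0
grip_force: 1.3
t17.90 tcpz 266.4 Fz 2.9 down 83.2 | sink [np.float64(69.0), 0.704, np.float64(72.5), 0.778] | rel 14.2
bartop (np.float64(267.6), 347) (np.float64(198.6), 320)
232 171/173 151/173 151/169 151/170 146/168 136/166 144/166 127/000 114/076 119/083 121/129 109/131 116/129 102/099  74/166  61/166  60/164  88/164 146/160 166/166
233 170/169 147/170 152/167 151/165 137/166 122/161 138/160 127/-02 110/073 118/076 129/085 122/088 125/092 107/097  79/163  62/163  63/161 103/169 198/167 218/166
234 166/165 148/165 149/163 152/164 150/160 147/159 139/158 120/015 113/069 118/075 125/081 127/082 125/086 110/090  78/161  61/160  65/159  87/158 185/169 226/165
235 167/164 147/163 149/161 150/158 147/157 133/158 117/154 107/017 110/016 120/071 128/075 128/077 126/084 119/088  94/156  63/155  65/154 137/152 149/152 183/166
236 161/161 146/160 152/158 149/156 142/155 118/152 133/150 135/149 113/016 120/069 128/069 138/074 165/078 166/135 118/152  58/154  63/
[... 1459 characters left out ...]
/050 126/049 142/051 148/045 142/041 129/042
246  40/125  66/124 106/126  99/124  61/126  40/124  37/123  93/121 152/119 161/119 179/119 155/031 116/038 126/043 129/045 130/044 143/044 151/039 152/040 138/035
247  43/122  46/123  48/125  46/122  34/123  30/122  21/121 122/118 196/118 159/115  69/033  63/030  87/033 125/038 137/043 144/042 152/040 150/037 145/033 130/032
248  49/124  43/123  39/126  28/121  24/121  23/120  24/118  66/117  69/113  51/030  64/032  69/031  72/032 105/035 140/039 153/038 147/035 139/031 122/031 102/029
249  70/123  38/122  26/120  27/116  25/116  34/115  71/113  78/105  82/104  76/033  67/029  70/031  66/033  93/029 127/033 140/032 130/031 114/029  88/031  63/031
```

View pics/s3.png

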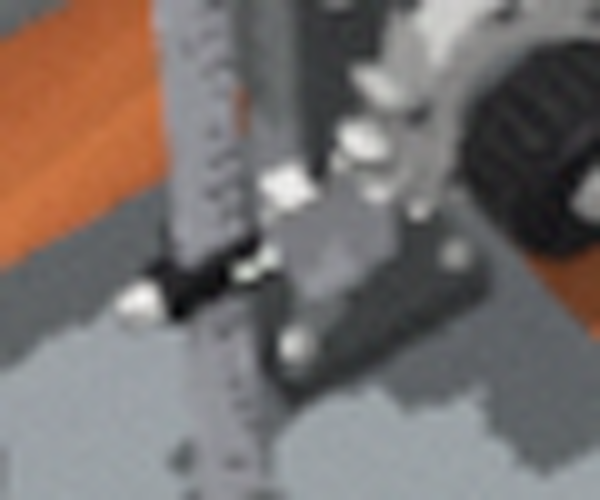

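The crop shows the pointer's pale face at about (285,187), upper right of the clip's white line at about (255,262). The pointer is still about 12 mm above the line (≈131 against ≈118.5 mm).

```bash
python3 -m handwheel '{"deltas": [[-1,0,0,0.021,0],[-1,0,0,0.021,0],[-1,0,0,0.021,0],[-1,0,0,0.021,0],[-1,0,0,0.021,0],[-1,0,0,0.021,0],[-1,0,0,0.021,0],[-1,0,0,0.021,0]]}'; python3 track.py 1
```

```text
clock: 18.95
tcp_pos: [0.4614, 0.1759, 0.2597]
orientation: [0.0, 0.594, 0.805, -0.0]
wrist_force: [0.7, 0.6, 2.8]
finger_gap: 0.0
grip_force: 1.3
t18.95 tcpz 259.7 Fz 2.8 down 89.9 | sink [np.float64(76.0), 0.695, np.float64(79.25), 0.758] | rel 13.9
bartop (np.float64(267.6), 347) (np.float64(191.9), 304)
```

```bash
python3 -m handwheel '{"deltas": [[-1,0,0,0.021,0],[-1,0,0,0.021,0],[-1,0,0,0.021,0],[-1,0,0,0.021,0],[-1,0,0,-1,0],[-1,0,0,-1,0],[-1,0,0,-0.5,0],[-1,0,0,0,0],[-1,0,0,0,0],[-1,0,0,0,0]]}'; python3 - <<'E'
from track import *
run(1);run(1);run(1);c=run(1)
for v in range(238,252):
    print(v,' '.join('%3d/%03d'%(c['frame'][v,u].max(),1000*w(c,u,v)[2]) for u in range(286,306)))
cv2.imwrite('pics/s4.png',cv2.resize(c['frame'][150:270,270:390,::-1],None,fx=5,fy=5,interpolation=cv2.INTER_CUBIC))
E
```

```text
clock: 20.25
tcp_pos: [0.4608, 0.1757, 0.3549]
orientation: [-0.001, 0.594, 0.805, -0.001]
wrist_force: [0.2, 0.3, 0.3]
finger_gap: 0.0
grip_force: 0.0
t20.25 tcpz 354.9 Fz 0.3 down -5.3 | sink [np.float64(80.5), 0.693, np.float64(80.0), 0.841] | rel -85.8
bartop (np.float64(267.6), 347) (np.float64(186.9), 318)
t20.30 tcpz 355.1 Fz 0.5 down -5.5 | sink [np.float64(80.75), 0.693, np.float64(80.0), 0.842] | rel -86.2
bartop (np.float64(267.6), 347) (np.float64(186.7), 315)
t20.35 tcpz 355.3 Fz -0.4 down -5.7 | sink [np.float64(80.75), 0.693, np.float64(80.0), 0.841] | rel -86.5
bartop (np.float64(267.6), 347) (np.float64(186.8), 322)
t20.40 tcpz 355.5 Fz 0.8 down -5.9 | sink [np.float64(80.75), 0.693, np.float64(80.0), 0.841] | rel -86.7
bartop (np.float64(267.6), 347) (np.float64(186.9), 323)
238 136/016 149/154 152/151 150/149 140/149 129/147 121/147 111/143  94/032 109/058 127/061 124/066 125/071 118/076  94/146  60/147  65/146 102/143 158/143 148/139
239 103/017 136/149 153/149 151/147 132/145 109/144 127/139 136/137 104/031 107/052 128/056 125/063 140/066 170/071 132/142  63/142 
[... 1299 characters left out ...]
/042 128/041 127/040 132/038 127/033 111/033
248  49/122  44/123  37/125  34/122  30/122  24/120  22/117  66/117  62/113  50/032  62/031  65/031  70/029 100/035 120/039 128/038 128/036 132/034 125/032 102/032
249  74/125  36/122  27/120  27/119  26/117  40/115  67/114  82/104  82/102  73/031  68/030  67/030  64/031  84/031 109/032 122/033 122/031 114/031 101/031  80/030
250 104/121  28/120  25/117  44/115  71/115  91/112 113/105 125/102 111/101  82/032  67/030  64/033  68/030  89/033 110/032 109/031 109/032 103/030  84/030  65/030
251 114/119  26/116  40/114  83/112 119/103 129/102 127/102 117/097 104/097  79/031  67/031  64/032  64/030  92/030 109/030 106/031 106/031 104/030  87/030  64/030
```

View pics/s4.png

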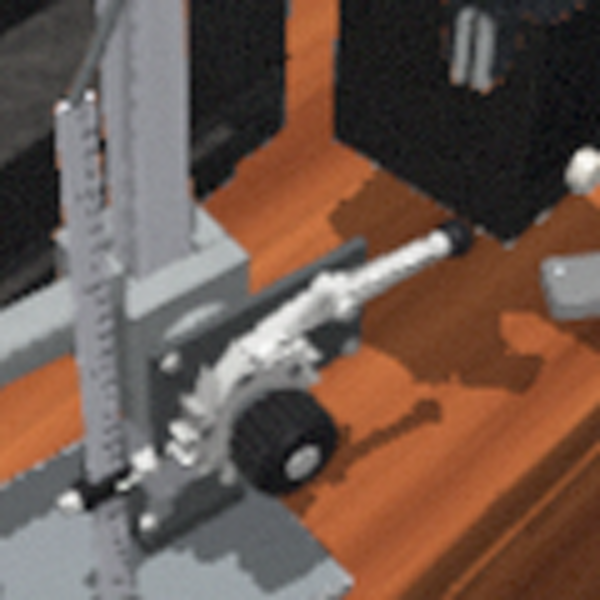

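The crop shows the pointer at about (147,460), level with the clip's white line at about (127,482). The tail is back up with the ball at (458,235), and the fingers are well clear. The sink is steady at 80.7 mm, so the pointer is about 119 mm up against about 118.5 mm for the clip.

```bash
python3 -c "
from workcell import hand_in
print(hand_in())"
```

```text
the job is handed in; nothing more can be done
None
```

The camera head is down about 80.7 mm: by my measurement the pointer stands about 1 mm from level with the clip (7 mm allowed), the pawl looks home, the carriage is still and the arm is clear; I handed it in at about 20 s, and no verdict was shown.

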